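Open the olive jar for a tasting

TASK

The olive jar's lid is stuck tight, so first press the handle of the toggle clamp all the way down to lock the jar against its V-block. Then grip the lid, twist it anticlockwise only until it comes out of the thread (do not turn it on into the next thread), and lift it straight off without turning the jar or pulling it out of the clamp. Finish still holding the lid level over the jar, its lower edge about two centimetres above the rim so that the brine drips back in, with the clamp still locked and the glasses and the cracker bowl left where they stand.

Things in the scene. Friction and masses are not known exactly. Their poses are not given: they have to be found in the camera images.
- clamp_board: Pale wooden board 270 x 100 x 18 mm, fixed on the counter. Origin: centre of its underside; x along the board, z up. At its +x end a dark wooden V-block with cork faces, 58 mm above the board; nearer the -x end a steel push toggle clamp, nowhere over 60 mm above the board but for its raised handle.
- clamp_pivot (a point): Pivot axis of the clamp handle, at x -36, y 0, z 63 mm in the board's frame; the axis is the board's y. The handle is 105 mm long from here, its last 70 mm a black rubber grip 18 mm thick.
- clamp_lever (a joint): Handle angle, rad: 0 raised (open), 0.90 down on its stop (clamped; dead centre at 0.86). The straight handle points to the board's -x end, elevated (0.90 - value) rad: 52 degrees open, level when clamped. It stays where it is left; pressing the grip down takes 3 to 8 N and drives a rubber buffer against the jar with about 35 N.
- lever_grip (a point): Point on the centre line of the handle's black grip, 85 mm from the pivot, 20 mm from its free end; moves with the handle.
- jar: Straight-sided glass jar of olives with a paper band, 57 mm diameter, 108 mm high to its rim, 0.4 kg, loose, standing on the board between the clamp's rubber buffer and the V-block. Origin: centre of its underside, z up. Clamping slides it 4 to 8 mm to x 82, y 0 mm in the board's frame. Its 48 mm neck has three thread lands.
- jar_mouth (a point): Centre of the jar's mouth, at the height of its rim (108 mm above the jar's underside).
- jar_side (a point): Point on the jar's outer side, on its x axis, 28.5 mm from the jar's axis and 45 mm up; moves as the jar turns.
- lid: Plain brass-coloured twist-off lid, ribbed skirt, 60 mm outer diameter, 18 mm high, 80 g, screwed on the jar. Origin: centre of the skirt's lower edge, about 12.5 mm below the jar's rim when screwed on; z up. x points like the jar's x when fully tight; it starts 1 to 12 degrees anticlockwise (from above) of that. The unclamped jar would turn with it.
- lid_top (a point): Centre of the lid's flat top, 18 mm above its lower edge. Breaking loose takes about 0.4 N m: a springy liner presses hard on the rim. Three lugs in the skirt sit under the jar's lands; turned anticlockwise the lid may rise 2 mm. With its x axis 45 degrees past the jar's the lugs are clear and it lifts straight off; at 95 degrees they hit the next lands: stop at 50 to 75.
- glass_near: Empty stemmed tasting glass, 65 mm diameter, 155 mm high, bystander. Origin: centre of its foot.
- glass_far: Second empty tasting glass, 64 mm diameter, 153 mm high, bystander. Origin: centre of its foot.
- cracker_bowl: Bowl of crackers, 104 mm diameter, 36 mm high, bystander. Origin: centre of its underside.

How it is judged:
By the outcome, as a careful person would: the job done as asked, in the order asked, and still so for the second after the job is handed in, while the arm keeps its last pose, push and grip.
It also fails if it takes over 45 s, if anything falls off the work surface, if the arm or the gripper's body presses on something with over 40 N, if the wrist force passes 120 N, or if a joint passes its speed limit or range.

ROBOT

A 6-joint arm with a two-finger parallel gripper is mounted at the origin on the work surface; the furniture and walls round the work are solid. World frame = base frame: x ahead of the robot, y to its left, z up, the work surface at z = 0. Lengths are in m, angles in rad, forces in N, time in s.
With the tool pointing down it reaches from about 0.325 to 0.775 m from the base axis. Payload 9.3 kg.
Tool frame: the origin (TCP) lies midway between the tips of the shut fingers; the grasp point (between the pads) lies 19 mm behind it; z points along the fingers, y is the line along which they close (so a half turn about z gives the same grasp; the last joint's range is limited). The gripper opens to 85 mm and grips with 20 to 120 N. Pads are 22 mm wide; open, the fingers measure 114 mm over their backs; the gripper's body (76 mm by 85 mm) begins 54 mm behind the grasp point. The pads swing forward as they close: fully open they stand 13 mm farther back than shut.
Start: joints at [0.996, 0.259, 0.021, 1.334, 0, 1.418], TCP at [0.225, 0.502, 0.231] pointing down, gripper open.
Joint ranges: [-3.04, 3.04], [-0.91, 1.82], [-1.04, 1.36], [-1.92, 1.95], [-1.52, 1.45], [-3.14, 3.14]. Speed limits (rad/s): [2.22, 2.22, 2.79, 3.14, 3.14, 3.14].

INTERFACE

Orientations are given as a rotation vector (axis times angle).
In Python, from rig import observe, vision, arm gives the robot as it stands.
- The arm moves only by the tool move_arm, never from a script. Its argument "series" is a list that holds one entry, the list of rows, each a list of 5 numbers: the shift along the world's x, y, z each as a share of 5 cm, from -1 to 1, then the turn about the world's z as a share of 0.1 rad, from -1 to 1, then the closure in counts, from 0 (fully open) to 255 (shut). In form: [[[tx, ty, tz, spin, jaw], ...]]. A call has 1 to 20 rows; each row shifts and turns the commanded pose from where the row before left it; what a row does not reach is not made up. A row lasts 1/10 s, in which the tool goes at most 50 mm and 8.59 degrees, less where a joint would pass 70% of its speed; a pose out of reach is approached as far as the arm can. A call with a number of a shift or a turn outside -1 to 1 is refused whole. A call with a gripper value outside its range is refused whole. The fingers move at their own pace and stop on an object; the grip force is fixed at half the most. Time passes only in rows, so rows that do not move let the fingers close. It gives the time, the measured TCP pose, the force, the opening and the grip force at its end, in the units of the state.
- observe(): the state, without advancing time (a new reading comes with each control period).
- vision.snapshot(name): name is "side" or "top" or "wrist"; returns a dict with "color" (420x560x3 uint8, blue, green, red), "fov_y" (degrees; the focal length in pixels is half the picture's height over the tangent of half this angle, whatever the lens; pixels are square), "cx", "cy" (the principal point, pixels), "world_from_camera" (4x4, takes a point from camera to world coordinates). Camera axes: x right, y up, looking along -z (the intrinsics and any distortion apply to the point x, -y, -z); pixel columns grow to the right and rows downward; lengths in m; the calibration is good to about 2 mm. A picture is of the moment at which its call begins. There is no depth.
- arm.job_done(): hands the job in; it is judged then, once.
The state is a dict: "time": time; "q": joint angles; "dq": joint speeds; "joint_efforts": joint torques, N m; "ee_pos": TCP position; "ee_rot": TCP orientation; "ft_force": force on the tool from outside, world axes, zero at the start; "ft_torque": the same for the moment, N m; "opening": finger opening in m; "finger_force": force on a finger pad.
Only numpy, scipy, OpenCV 4.12 (cv2) and the standard library are available. Lean on these libraries where they do the work, as an engineer would, in place of code of your own. Each camera call takes 0.05 s, during which the arm holds its last target. There are 200 camera calls.

## Working session

There is one attempt and no reset: what is moved stays moved. The work goes in short steps, Python scripts to look and compute and a tool call to move; the robot and the scene stay as the last step left them, time stands still between calls to the robot, and variables do not carry over. Pictures are saved under pics/ and viewed, at most 13 in all, crops included, and the job is handed in when it is done.

Besides the shell and the picture viewer there is one more tool, called in YAML: its name, and indented under it one key for each argument. move_arm: Moves the arm, as the interface text tells. Its arguments: {"type":"object","properties":{"series":{"type":"array"}},"required":["series"]}

```bash
mkdir -p pics; ls
cat > h.py <<'E'
import numpy as np, cv2
from rig import observe, vision, arm
def snap(n,f):
    s=vision.snapshot(n); cv2.imwrite('pics/'+f,s['color']); np.save('pics/'+f+'.npy',s,allow_pickle=True); return s
def load(f): return np.load('pics/'+f+'.npy',allow_pickle=True).item()
def foc(s): return s['color'].shape[0]/2/np.tan(np.radians(s['fov_y'])/2)
def ray(s,u,v):
    f=foc(s); T=np.array(s['world_from_camera'])
    d=T[:3,:3]@np.array([(u-s['cx'])/f,-(v-s['cy'])/f,-1]); return T[:3,3],d
def onz(s,u,v,z):
    o,d=ray(s,u,v); return o+d*(z-o[2])/d[2]
def proj(s,p):
    T=np.array(s['world_from_camera']); c=T[:3,:3].T@(np.array(p)-T[:3,3]); f=foc(s)
    return np.array([s['cx']+f*c[0]/-c[2], s['cy']+f*c[1]/c[2]])
def tri(l):
    A=np.zeros((3,3));b=np.zeros(3)
    for o,d in l:
        d=d/np.linalg.norm(d);M=np.eye(3)-np.outer(d,d);A+=M;b+=M@o
    return np.linalg.solve(A,b)
E
python3 - <<'E'
from h import *
for n in ['top','side','wrist']:
    s=snap(n,n+'0.png'); print(n,{k:v for k,v in s.items() if k not in('color',)})
print(observe())
a=[load(n+'0.png')['color'] for n in ['top','side']]
E
```

```text
pics
top {'fov_y': 53.48166968560392, 'cx': 279.13570799634795, 'cy': 200.1052808655147, 'world_from_camera': array([[ 0.02510569,  0.99307442, -0.11477328,  0.41615235],
       [-0.99968286,  0.02471359, -0.00483819,  0.10588838],
       [-0.00196823,  0.11485835,  0.99337993,  0.94471461],
       [ 0.        ,  0.        ,  0.        ,  1.        ]])}
side {'fov_y': 54.243213282079424, 'cx': 279.174426506561, 'cy': 211.9900473104918, 'world_from_camera': array([[-9.91467473e-01,  8.32308277e-02, -1.00323873e-01,
         4.30399503e-01],
       [-1.30353408e-01, -6.35931806e-01,  7.60656774e-01,
         7.78833800e-01],
       [-4.89048705e-04,  7.67244008e-01,  6.41355122e-01,
         6.47742433e-01],
       [ 0.00000000e+00,  0.00000000e+00,  0.00000000e+00,
         1.00000000e+00]])}
wrist {'fov_y': 60.181798188218046, 'cx': 281.7174887675173, 'cy': 211.39770200725252, 'world_from_camera': array([[ 4.10345710e-01, -8.70019503e-01, -2.73280922e-01,
         1.54778640e-01],
       [ 9.11930015e-01,  3.91557084e-01,  1.22746474e-01,
         5.32920881e-01],
       [ 2.13255150e-04, -2.99581564e-01,  9.54070669e-01,
         3.72856488e-01],
       [ 0.00000000e+00,  0.00000000e+00,  0.00000000e+00,
         1.00000000e+00]])}
{'time': 0.15, 'q': array([9.96419796e-01, 2.59060858e-01, 2.09804963e-02, 1.33370995e+00,
       3.16074610e-05, 1.41818647e+00]), 'dq': array([ 0.00036616, -0.00308466,  0.00296722, -0.00011134,  0.00012463,
       -0.00093532]), 'joint_efforts': array([ 2.35805135e-03, -5.55973685e+01,  3.44659781e+01,  1.13803134e-02,
       -1.58073062e-04, -3.75825493e-05]), 'ee_pos': array([0.22504793, 0.50163504, 0.23082362]), 'ee_rot': array([-6.57529748e-01, -3.07162026e+00,  1.44149513e-03]), 'ft_force': array([ 0.66559213, -0.19761508,  0.03748448]), 'ft_torque': array([-0.00224394, -0.04105512, -0.01416313]), 'finger_force': 0.0, 'opening': 0.08526975949667957}
```

View pics/top0.png

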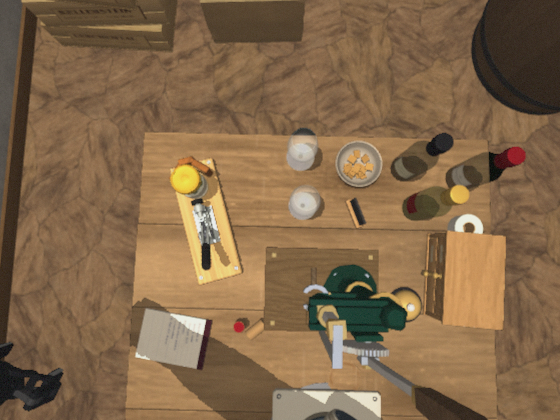

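View pics/side0.png

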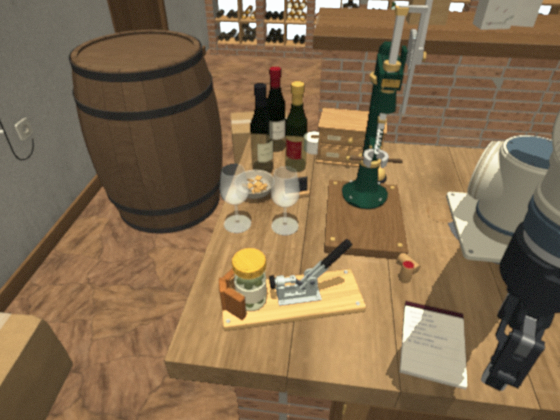

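The top view shows the board from about (187,163) to (225,278), with the lid at (186,180) and the handle's tip at (206,268). The glasses are at (302,150) and (305,204), to the right. In the side view the lid is at (249,262) and the raised handle's tip at (350,244).

Run:
```python
from h import *
t=load('top0.png');s=load('side0.png')
a=cv2.resize(t['color'][145:295,155:255],None,fx=4,fy=4,interpolation=cv2.INTER_CUBIC)
b=cv2.resize(s['color'][230:340,210:370],None,fx=2.5,fy=2.5,interpolation=cv2.INTER_CUBIC)
c=np.zeros((600,800,3),np.uint8);c[:a.shape[0],:400]=a;c[:275,400:]=b
cv2.imwrite('pics/crop.png',c)
for n,d,m in(('top',t,(145,295,155,255)),('side',s,(230,340,210,370))):
    hsv=cv2.cvtColor(d['color'],cv2.COLOR_BGR2HSV); 
    k=np.zeros(hsv.shape[:2],np.uint8);k[m[0]:m[1],m[2]:m[3]]=1
    Y=((cv2.inRange(hsv,(20,200,120),(35,255,255))>0)&(k>0)).astype(np.uint8)
    nn,l,st,ce=cv2.connectedComponentsWithStats(Y);
    for i in range(1,nn):
        if st[i,4]>50: print(n,'lid',st[i],ce[i])
    for p in([(208,190),(225,270),(185,180)] if n=='top' else [(340,300),(249,262),(240,315)]): print(p,hsv[p[1],p[0]])
```

```text
(208, 190) [ 18 122 152]
(225, 270) [ 22 118 236]
(185, 180) [ 28 172 236]
(340, 300) [ 23 117 250]
(249, 262) [ 24 173 249]
(240, 315) [ 14 169  98]
```

View pics/crop.png

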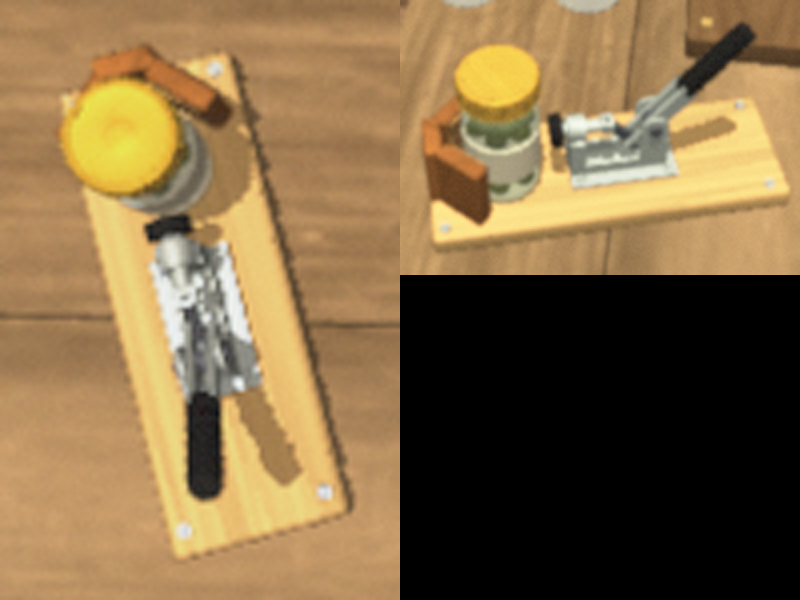

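The crop shows the lid's top at (122,135) in crop pixels, which is (185.5,179) in the full top view. The board's corners are at (232,55), (345,508), (180,556) and (62,97), and the handle's tip is at (205,490). In the side half the handle's tip is at (745,35).

Run:
```python
from h import *
t=load('top0.png');s=load('side0.png')
T=lambda x,y:(x/4+155-.4,y/4+145-.4)
S=lambda x,y:((x-400)/2.5+210-.3,y/2.5+230-.3)
C=np.array([onz(t,*T(*p),.018)[:2] for p in((232,54),(346,510),(178,556),(62,97))])
D=np.array([onz(s,*S(*p),.018)[:2] for p in((788,192),(748,99),(432,234))])
print('top corners',C.round(4),'\nside',D.round(4))
for i in range(4): print(np.linalg.norm(C[i]-C[(i+1)%4]).round(4))
print('handle tip tri',tri([ray(t,*T(205,485)),ray(s,*S(745,37))]))
for z in(.144,):print('lid top',onz(t,*T(120,134),z))
hsv=cv2.cvtColor(s['color'],cv2.COLOR_BGR2HSV)
m=cv2.inRange(hsv,(20,140,120),(32,255,255));m[:245]=0;m[280:]=0;m[:,:225]=0;m[:,272:]=0
x,y,w,h=cv2.boundingRect(m);print(x,y,w,h)
hsv=cv2.cvtColor(t['color'],cv2.COLOR_BGR2HSV)
m=cv2.inRange(hsv,(20,140,120),(32,255,255));m[:155]=0;m[200:]=0;m[:,:160]=0;m[:,204:]=0
c=max(cv2.findContours(m,0,2)[0],key=cv2.contourArea);print(cv2.minEnclosingCircle(c), cv2.boundingRect(c))
cc=cv2.minEnclosingCircle(c)[0];print(onz(t,*cc,.144))
# glasses, rim approx
print(onz(t,301,156,.15),onz(t,305,204,.15))
```

```text
top corners [[0.6152 0.2635]
 [0.3621 0.1899]
 [0.335  0.2809]
 [0.5881 0.3584]] 
side [[0.3333 0.2853]
 [0.3632 0.1951]
 [0.5896 0.3563]]
0.2636
0.095
0.2648
0.0987
handle tip tri [0.37865028 0.24699152 0.13750538]
lid top [0.5471959 0.294844  0.144    ]
232 248 34 31
((185.06600952148438, 178.69529724121094), 15.175366401672363) (171, 164, 30, 30)
[0.54604597 0.29387681 0.144     ]
[0.59526898 0.06945574 0.15      ] [0.5016918  0.06000077 0.15      ]
```

move_arm:
  series:
    - [[0.4,-0.6,-0.1,0.875,255],[0.4,-0.6,-0.1,0.875,255],[0.4,-0.6,-0.1,0.875,255],[0.4,-0.6,-0.1,0.875,255],[0.4,-0.6,-0.1,0.875,255],[0.4,-0.6,-0.1,0.875,255],[0.4,-0.6,0,0.875,255],[0.4,-0.6,0,0.875,255],[0.06,-0.26,0,0,255],[0,0,0,0,255]]

```text
time: 1.15
ee_pos: [0.3884, 0.2475, 0.2011]
ee_rot: [0.429, -3.112, 0.0]
ft_force: [0.9, 0.3, 0.3]
opening: -0.0003
finger_force: 0.0
```

Run:
```python
from h import *
o=observe();print(o['time'],o['ee_pos'],o['ee_rot'],o['opening'],o['q'],o['ft_force'])
t=snap('top','t1.png');s=snap('side','s1.png');w=snap('wrist','w1.png')
b=cv2.resize(s['color'][180:340,210:410],None,fx=2,fy=2,interpolation=cv2.INTER_CUBIC)
c=np.zeros((600,800,3),np.uint8);c[:320,:400]=b;c[:280,400:680]=cv2.resize(w['color'],(280,210)).copy() if 0 else 0
c[:300,400:]=cv2.resize(w['color'],(400,300));c[320:600,:373]=cv2.resize(t['color'][145:295,150:350],(373,280))
cv2.imwrite('pics/m1.png',c)
```

```text
1.15 [0.38839861 0.24750802 0.20113675] [ 4.28899108e-01 -3.11158314e+00  3.01616375e-04] -0.0003377784043720918 [ 3.84857990e-01  1.18775715e-01 -2.35061219e-01  1.21757748e+00
 -4.16774287e-05  1.10905280e-01] [0.88110236 0.33829003 0.31606725]
```

View pics/m1.png

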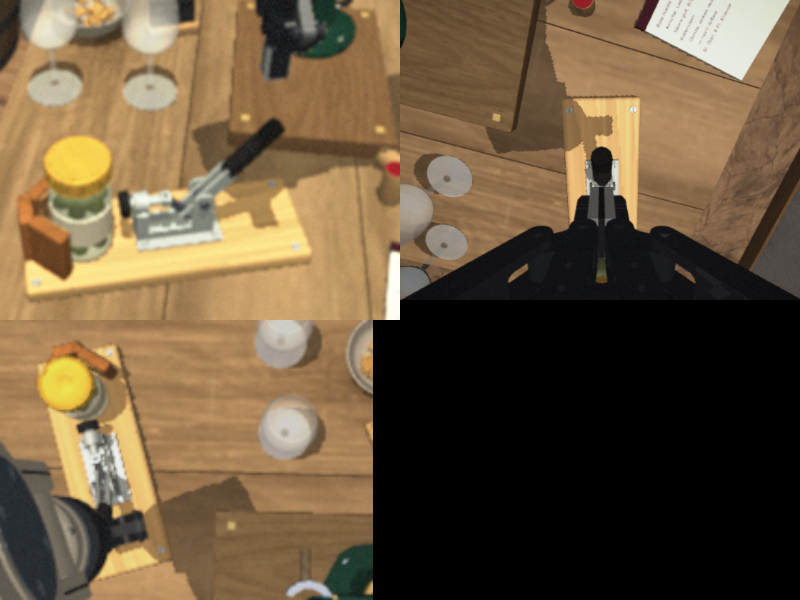

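The side crop shows the shut fingers at (275,75), above the raised handle's tip at (278,127). The wrist view at upper right shows the handle in line with the fingers at (601,160).

move_arm:
  series:
    - [[0.33,0.1,0,0,255],[0,0,-0.4,0,255],[0,0,-0.4,0,255],[-0.135,-0.04,-0.14,0,255],[-0.135,-0.04,-0.14,0,255],[-0.1,-0.03,-0.12,0,255],[-0.1,-0.03,-0.12,0,255],[-0.08,-0.023,-0.135,0,255],[-0.08,-0.023,-0.135,0,255],[-0.053,-0.016,-0.15,0,255],[-0.053,-0.016,-0.15,0,255],[0,0,0,0,255]]

```text
time: 2.5
ee_pos: [0.3674, 0.2427, 0.1058]
ee_rot: [0.435, -3.11, 0.0]
ft_force: [-0.4, -0.6, 0.4]
opening: 0.0002
finger_force: 0.7
```

move_arm:
  series:
    - [[-0.03,-0.01,-0.1,0,255],[-0.03,-0.01,-0.1,0,255],[0,0,-0.06,0,255],[0,0,0,0,255]]

```text
time: 2.9
ee_pos: [0.3647, 0.2418, 0.0935]
ee_rot: [0.435, -3.111, 0.0]
ft_force: [-1.2, -1.0, 1.1]
opening: -0.0002
finger_force: 0.9
```

Run:
```python
from h import *
o=observe();print(o['time'],o['ee_pos'],o['ft_force'])
s=snap('side','s2.png')
b=cv2.resize(s['color'][180:340,210:410],None,fx=4,fy=3.75,interpolation=cv2.INTER_CUBIC)
cv2.imwrite('pics/m2.png',b)
```

```text
2.9 [0.36473598 0.24181863 0.09347508] [-1.15232663 -1.00649265  1.07913562]
```

View pics/m2.png

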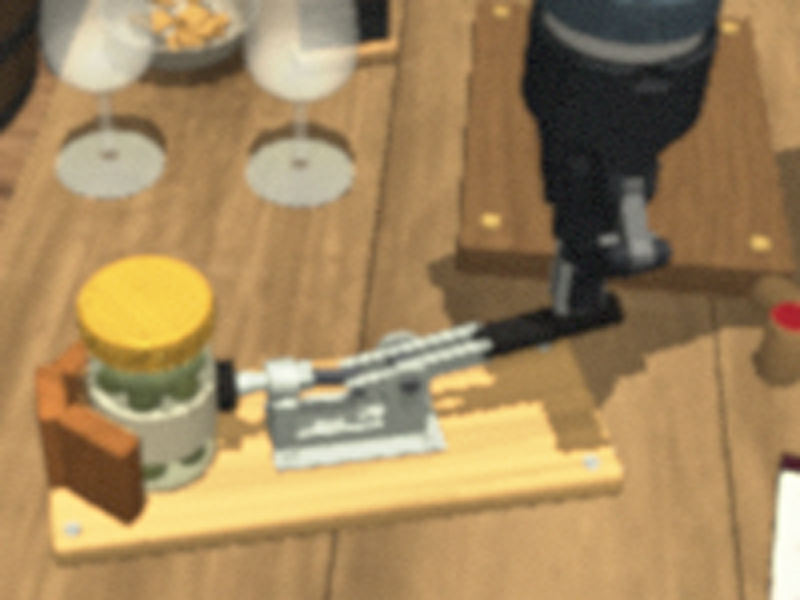

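The handle is nearly level, with the finger on its grip at (580,305), and the buffer touches the jar at (225,385). I'll press on gently.

move_arm:
  series:
    - [[0,0,-0.03,0,255],[0,0,-0.03,0,255],[0,0,-0.02,0,255],[0,0,0,0,255]]

```text
time: 3.35
ee_pos: [0.3648, 0.2419, 0.0896]
ee_rot: [0.436, -3.111, 0.0]
ft_force: [-1.2, -0.3, 3.5]
opening: 0.0001
finger_force: 1.4
```

move_arm:
  series:
    - [[0,0,-0.02,0,255],[0,0,-0.02,0,255],[0,0,0,0,255]]

```text
time: 3.65
ee_pos: [0.3648, 0.2419, 0.0876]
ee_rot: [0.436, -3.111, 0.0]
ft_force: [-0.9, 0.9, 2.7]
opening: -0.0003
finger_force: 1.3
```

move_arm:
  series:
    - [[0,0,-0.02,0,255],[0,0,-0.02,0,255],[0,0,0,0,255]]

```text
time: 3.95
ee_pos: [0.3648, 0.2419, 0.0856]
ee_rot: [0.436, -3.111, 0.0]
ft_force: [-1.3, -0.1, 2.6]
opening: 0.0
finger_force: 1.2
```

move_arm:
  series:
    - [[0,0,-0.02,0,255],[0,0,-0.02,0,255],[0,0,-0.02,0,255],[0,0,0,0,255]]

```text
time: 4.35
ee_pos: [0.3648, 0.2419, 0.0826]
ee_rot: [0.436, -3.111, 0.0]
ft_force: [-1.2, -0.7, 3.0]
opening: -0.0002
finger_force: 0.8
```

Run:
```python
from h import *
s=snap('side','s3.png');w=snap('wrist','w3.png')
b=cv2.resize(s['color'][215:325,210:370],None,fx=3,fy=3,interpolation=cv2.INTER_CUBIC)
c=np.zeros((600,800,3),np.uint8);c[:330,:480]=b;c[330:600,:360]=cv2.resize(w['color'],(360,270))
cv2.imwrite('pics/m3.png',c)
```

```text
(no output)
```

View pics/m3.png

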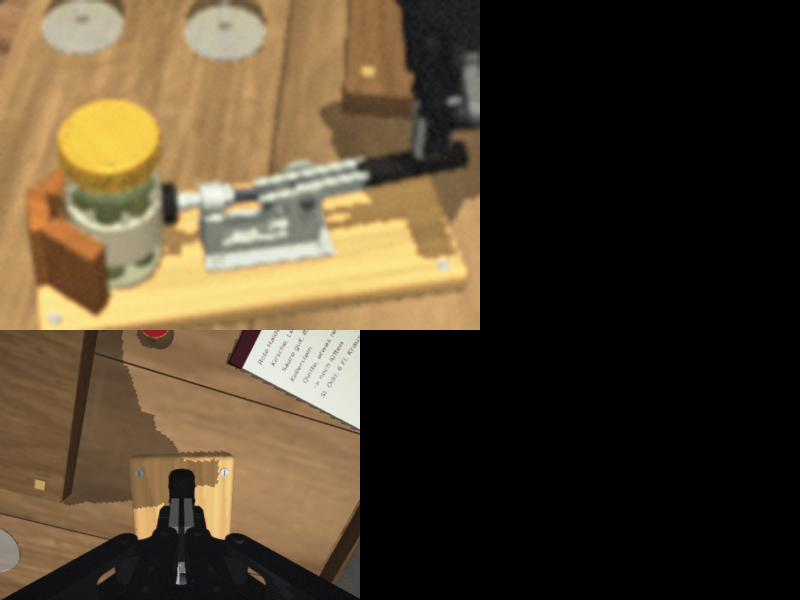

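The side crop shows the handle still tilted slightly up, with its tip at (465,152). The wrist view shows the fingers centred on the grip, so I'll check the angle numerically.

Run:
```python
from h import *
s=load('s3.png')
ex=np.array([.958,.286,0]);pv=np.array([.441,.2637,.081])
for e in(0,.04,.08,.12,.2):
    p=pv+.105*(-ex*np.cos(e)+np.array([0,0,np.sin(e)])); u=proj(s,p); print(e,(u-[210,215])*3)
print((proj(s,pv)-[210,215])*3,(proj(s,[.3648,.2419,.0826])-[210,215])*3)
```

```text
0 [464.29092939 143.90325647]
0.04 [465.06019103 139.28640011]
0.08 [465.57350941 134.67579632]
0.12 [465.82734479 130.07867509]
0.2 [465.54412301 120.95447284]
[300.07707994 163.92136032] [425.27314699 148.05179752]
```

move_arm:
  series:
    - [[0,0,-0.02,0,255],[0,0,-0.02,0,255],[0,0,0,0,255]]

```text
time: 4.75
ee_pos: [0.3648, 0.2419, 0.0806]
ee_rot: [0.436, -3.111, 0.0]
ft_force: [-0.5, -0.7, 1.5]
opening: -0.0
finger_force: 0.7
```

move_arm:
  series:
    - [[0,0,-0.02,0,255],[0,0,-0.02,0,255],[0,0,0,0,255]]

```text
time: 5.05
ee_pos: [0.3648, 0.2419, 0.0786]
ee_rot: [0.436, -3.111, 0.0]
ft_force: [-0.8, -0.4, 1.0]
opening: -0.0
finger_force: 0.4
```

move_arm:
  series:
    - [[0,0,-0.02,0,255],[0,0,-0.02,0,255],[0,0,0,0,255]]

```text
time: 5.35
ee_pos: [0.3649, 0.2419, 0.0766]
ee_rot: [0.436, -3.111, 0.0]
ft_force: [-0.2, -0.4, 0.5]
opening: 0.0
finger_force: 0.2
```

Run:
```python
from h import *
s=snap('side','s4.png')
for f in('s2.png','s3.png','s4.png'):
    g=cv2.cvtColor(load(f)['color'],cv2.COLOR_BGR2GRAY)
    # dark columns of grip near x=340..366
    print(f,[ (x,np.where(g[240:300,x]<45)[0][[0,-1]]+240) for x in (338,361,363) if (g[240:300,x]<45).any()])
a=[cv2.resize(load(f)['color'][215:325,210:370],None,fx=2.4,fy=2.4,interpolation=cv2.INTER_CUBIC) for f in('s3.png','s4.png')]
cv2.imwrite('pics/m4.png',np.hstack(a))
```

```text
s2.png [(338, array([266, 272])), (361, array([240, 266])), (363, array([240, 265]))]
s3.png [(338, array([268, 274])), (361, array([240, 270])), (363, array([240, 269]))]
s4.png [(338, array([269, 275])), (361, array([240, 272])), (363, array([257, 272]))]
```

View pics/m4.png

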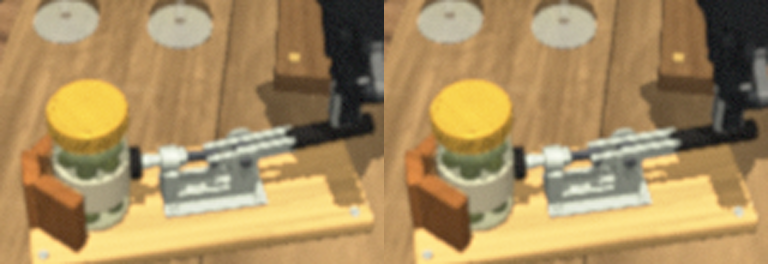

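The handle is now nearly parallel to the board, with its tip at (750,128) in the right half, and the force is falling as it should near dead centre. I'll keep going to the stop.

move_arm:
  series:
    - [[0,0,-0.02,0,255],[0,0,-0.02,0,255],[0,0,0,0,255]]

```text
time: 5.7
ee_pos: [0.3648, 0.2419, 0.0746]
ee_rot: [0.436, -3.111, 0.0]
ft_force: [-0.2, -0.4, -0.3]
opening: 0.0
finger_force: 0.0
```

move_arm:
  series:
    - [[0,0,-0.02,0,255],[0,0,0,0,255]]

```text
time: 5.9
ee_pos: [0.3649, 0.2419, 0.0737]
ee_rot: [-0.436, 3.111, -0.0]
ft_force: [0.2, 0.7, 0.2]
opening: 0.0002
finger_force: 0.0
```

move_arm:
  series:
    - [[0,0,-0.02,0,255],[0,0,-0.02,0,255],[0,0,0,0,255]]

```text
time: 6.2
ee_pos: [0.3649, 0.2419, 0.0719]
ee_rot: [-0.436, 3.111, 0.0]
ft_force: [-0.6, -0.1, 4.2]
opening: 0.0
finger_force: 1.6
```

move_arm:
  series:
    - [[0,0,-0.02,0,255],[0,0,-0.01,0,255],[0,0,0,0,255]]

```text
time: 6.5
ee_pos: [0.365, 0.242, 0.0715]
ee_rot: [-0.436, 3.11, 0.0]
ft_force: [-4.9, -3.5, 18.1]
opening: 0.0005
finger_force: 9.8
```

The contact force rose at z ≈ 0.072, where the grip's top should be with the handle level (pivot 0.063 + 9 mm). So the handle is on its stop. I'll back off upward and measure the lid.

move_arm:
  series:
    - [[0,0,0.2,0,255],[0,0,0.6,0,150],[0,0,1,0,0],[0,0,1,0,0],[0,0,0.2,0,0],[0,0,0,0,0]]

```text
time: 7.1
ee_pos: [0.3657, 0.2423, 0.222]
ee_rot: [-0.435, 3.108, 0.002]
ft_force: [0.5, -0.1, -0.7]
opening: 0.0721
finger_force: 0.0
```

Run:
```python
from h import *
t=snap('top','t5.png');s=snap('side','s5.png')
def lid(s,r):
    hsv=cv2.cvtColor(s['color'],cv2.COLOR_BGR2HSV);m=cv2.inRange(hsv,(20,140,120),(32,255,255))
    k=np.zeros_like(m);k[r[0]:r[1],r[2]:r[3]]=255;m&=k
    c=max(cv2.findContours(m,0,2)[0],key=cv2.contourArea);return cv2.minEnclosingCircle(c),cv2.boundingRect(c),cv2.fitEllipse(c)
for f,fs in(('top0.png','side0.png'),('t5.png','s5.png')):
    c,b,e=lid(load(f),(155,200,160,204));print(c,b,e,onz(load(f),*e[0],.129))
    print(lid(load(fs),(245,280,225,272))[1:], )
g=load('s5.png')
for p in([.554,.298,.1315],[.554,.298,.1135]):
    a=np.linspace(0,6.28,60);q=np.array([proj(g,np.array(p)+.03*np.array([np.cos(x),np.sin(x),0])) for x in a]);print('pred bbox',q.min(0),q.max(0))
a=np.hstack([cv2.resize(g['color'][230:340,210:370],None,fx=2.5,fy=2.5,interpolation=cv2.INTER_CUBIC),cv2.resize(t['color'][145:255,130:290],None,fx=2.5,fy=2.5,interpolation=cv2.INTER_CUBIC)])
cv2.imwrite('pics/m5.png',a)
```

```text
((185.06600952148438, 178.69529724121094), 15.175366401672363) (171, 164, 30, 30) ((184.94912719726562, 178.84222412109375), (27.478635787963867, 28.90736961364746), 81.04671478271484) [0.54817883 0.29761517 0.129     ]
((232, 248, 34, 31), ((248.6804962158203, 262.9516906738281), (30.645618438720703, 32.64177703857422), 86.30435180664062))
((184.44833374023438, 176.9042510986328), 15.117181777954102) (170, 163, 30, 29) ((184.34783935546875, 176.8916778564453), (28.2745361328125, 28.314558029174805), 57.7509880065918) [0.55206391 0.29900828 0.129     ]
((229, 248, 34, 31), ((246.0938720703125, 262.9695739746094), (30.18292999267578, 32.81101608276367), 87.63688659667969))
pred bbox [227.29141457 246.03647162] [262.06323268 271.29393239]
pred bbox [228.12958298 253.12081424] [262.34205869 278.42744312]
```

View pics/m5.png

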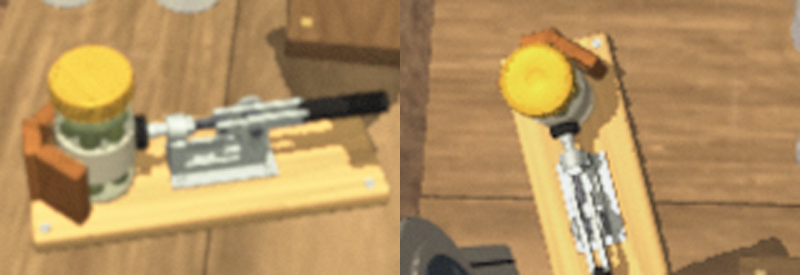

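The side half shows the handle level and staying down, with its tip at (385,100). The jar is against the V-block, and the lid in the top half is centred near (538,80), which is world (0.552, 0.2985).

move_arm:
  series:
    - [[0.74,0.22,0,0,0],[0.74,0.22,0,0,0],[0.74,0.22,0,0,0],[0.74,0.22,0,0,0],[0.74,0.24,0,0,0],[0.03,0,0,0,0],[0,0,0,0,0]]

```text
time: 7.9
ee_pos: [0.5513, 0.2976, 0.2171]
ee_rot: [0.434, -3.107, 0.002]
ft_force: [-0.4, -0.7, 0.6]
opening: 0.0854
finger_force: 0.0
```

Run:
```python
from h import *
w=snap('wrist','w6.png');s=snap('side','s6.png');o=observe();print(o['ee_pos'],o['q'],o['ft_force'],o['ft_torque'])
hsv=cv2.cvtColor(w['color'],cv2.COLOR_BGR2HSV);m=cv2.inRange(hsv,(20,140,100),(32,255,255))
c=max(cv2.findContours(m,0,2)[0],key=cv2.contourArea);e=cv2.fitEllipse(c);b=cv2.boundingRect(c);print(b,e,onz(w,*e[0],.1315),onz(w,b[0],e[0][1],.1315),onz(w,b[0]+b[2],e[0][1],.1315))
cv2.imwrite('pics/m6.png',w['color'])
```

```text
[0.55033645 0.29757395 0.21901847] [3.61651456e-01 3.95046619e-01 1.91673860e-01 1.37001332e+00
 1.81093871e-05 8.33756111e-02] [-1.19119555 -0.47395516  0.83691434] [ 0.09085533 -0.01539354 -0.02494183]
(259, 229, 68, 33) ((292.8271484375, 245.49867248535156), (25.808286666870117, 64.9747314453125), 75.42088317871094) [0.5669503  0.30999546 0.1315    ] [0.57321858 0.287911   0.1315    ] [0.56061717 0.33230845 0.1315    ]
```

View pics/m6.png

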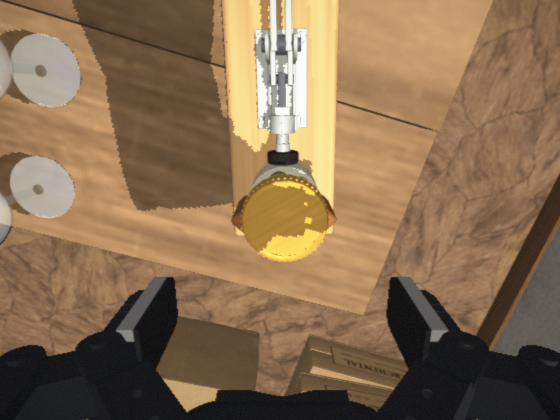

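The wrist view shows the lid's top as a circle centred near (285,218), midway between the fingers at x≈152 and x≈412.

Run:
```python
from h import *
w=load('w6.png');print(onz(w,285,220,.1315),onz(w,241,219,.1315),onz(w,329,219,.1315),onz(w,285,177,.1315),onz(w,285,262,.1315))
T=w['world_from_camera'];print(T[:3,3],observe()['ee_pos'],observe()['ee_rot'])
```

```text
[0.55085876 0.29985039 0.1315    ] [0.55815507 0.27158797 0.1315    ] [0.5422166  0.32773142 0.1315    ] [0.52295874 0.29184273 0.1315    ] [0.58017884 0.30826562 0.1315    ]
[0.47779402 0.2766774  0.35959443] [0.55033645 0.29757395 0.21901847] [ 4.35354740e-01 -3.10872651e+00  8.69281801e-04]
```

move_arm:
  series:
    - [[0,0.02,-0.4,0,0],[0,0,-0.5,0,0],[0,0,-0.5,0,0],[0,0,-0.4,0,0],[0,0,-0.3,0,0],[0,0,-0.2,0,0],[0,0,0,0,0],[0,0,0,0,0]]

```text
time: 8.8
ee_pos: [0.5512, 0.2989, 0.1061]
ee_rot: [-0.436, 3.11, 0.0]
ft_force: [-0.8, -0.1, 0.4]
opening: 0.0851
finger_force: 0.0
```

move_arm:
  series:
    - [[0,0,-0.12,0,0],[0,0,0,0,0],[0,0,0,0,255],[0,0,0,0,255],[0,0,0,0,255],[0,0,0,0,255],[0,0,0,0,255]]

```text
time: 9.5
ee_pos: [0.5517, 0.2992, 0.1]
ee_rot: [-0.435, 3.11, 0.001]
ft_force: [-1.0, 0.8, 5.3]
opening: 0.0589
finger_force: 63.3
```

Run:
```python
from h import *
o=observe();print(o)
```

```text
{'time': 9.5, 'q': array([ 3.63187385e-01,  4.50070073e-01, -2.88440972e-02,  1.09056800e+00,
        3.57484821e-04,  8.49384697e-02]), 'dq': array([ 0.00201275,  0.0011979 ,  0.00194208, -0.00098714,  0.00156732,
        0.00043924]), 'joint_efforts': array([ -0.68281543, -64.4099164 ,  30.43608785,  -0.28725928,
        -0.46358049,  -0.10751476]), 'ee_pos': array([0.55166137, 0.29920335, 0.10001087]), 'ee_rot': array([-4.35497442e-01,  3.11004746e+00,  1.00578091e-03]), 'ft_force': array([-1.01954694,  0.81608058,  5.30666639]), 'ft_torque': array([ 0.30218177,  0.2381478 , -0.13031694]), 'finger_force': 63.30392399802804, 'opening': 0.058876452801970014}
```

move_arm:
  series:
    - [[0,0,0,0.5,255],[0,0,0,0.5,255],[0,0,0,0.5,255],[0,0,0,0.5,255],[0,0,0,0,255]]

```text
time: 10.0
ee_pos: [0.552, 0.299, 0.1004]
ee_rot: [-0.746, 3.05, 0.0]
ft_force: [-0.7, 0.0, 7.5]
opening: 0.0587
finger_force: 63.6
```

move_arm:
  series:
    - [[0,0,0,0.6,255],[0,0,0,0.7,255],[0,0,0,0.7,255],[0,0,0,0,255]]

```text
time: 10.4
ee_pos: [0.5523, 0.2991, 0.1007]
ee_rot: [-1.047, 2.959, 0.0]
ft_force: [0.1, -0.6, 9.1]
opening: 0.0585
finger_force: 63.7
```

move_arm:
  series:
    - [[0,0,0,0.7,255],[0,0,0,0.8,255],[0,0,0,0.8,255],[0,0,0,0.8,255],[0,0,0,0.8,255],[0,0,0,0.8,255],[0,0,0,0.8,255],[0,0,0,0.5,255],[0,0,0,0,255],[0,0,0,0,255]]

```text
time: 11.4
ee_pos: [0.5523, 0.2989, 0.1007]
ee_rot: [-1.872, 2.52, -0.002]
ft_force: [-0.0, -1.8, 9.5]
opening: 0.0589
finger_force: 63.7
```

Run:
```python
from h import *
o=observe();print(o['ee_pos'],o['ee_rot'],o['ft_force'],o['ft_torque'],o['q'])
s=snap('side','s7.png');
cv2.imwrite('pics/m7.png',cv2.resize(s['color'][180:340,210:410],None,fx=4,fy=3.75,interpolation=cv2.INTER_CUBIC))
```

```text
[0.55231331 0.29892678 0.1006615 ] [-1.87234982e+00  2.51954015e+00 -1.89734757e-03] [-0.03423464 -1.84582947  9.45826105] [-0.197454    0.11840519  0.11230155] [ 3.62794439e-01  4.49485368e-01 -2.80650032e-02  1.09049221e+00
 -4.75691875e-04 -9.15387814e-01]
```

View pics/m7.png

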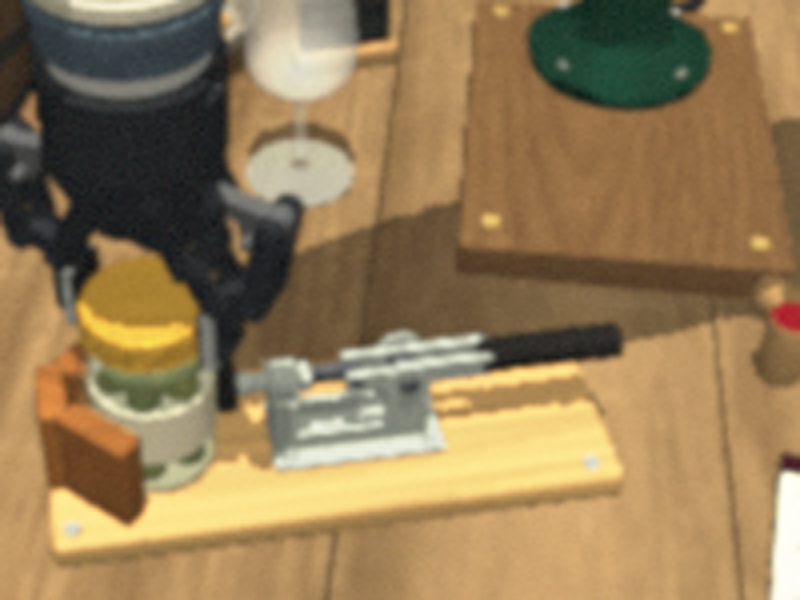

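The side view shows the fingers on the lid at (140,310), the handle level with its tip at (615,340), and the jar seated on the V-block. The turn was 57°, so I'll lift straight up.

move_arm:
  series:
    - [[0,0,0.02,0,255],[0,0,0.02,0,255],[0,0,0.04,0,255],[0,0,0,0,255]]

```text
time: 11.85
ee_pos: [0.5516, 0.2986, 0.1032]
ee_rot: [1.873, -2.522, 0.001]
ft_force: [2.3, -2.3, 0.3]
opening: 0.0588
finger_force: 65.2
```

move_arm:
  series:
    - [[0,0,0.08,0,255],[0,0,0.1,0,255],[0,0,0.1,0,255],[0,0,0.1,0,255],[0,0,0.1,0,255],[0,0,0.1,0,255],[0,0,0,0,255],[0,0,0,0,255],[0,0,0,0,255]]

```text
time: 12.75
ee_pos: [0.5512, 0.2989, 0.132]
ee_rot: [1.874, -2.521, -0.0]
ft_force: [0.1, 0.0, -1.4]
opening: 0.0588
finger_force: 65.2
```

Run:
```python
from h import *
o=observe();print(o['time'],o['ee_pos'],o['ee_rot'],o['ft_force'])
s=snap('side','s8.png')
cv2.imwrite('pics/m8.png',cv2.resize(s['color'][180:340,210:410],None,fx=4,fy=3.75,interpolation=cv2.INTER_CUBIC))
for z in(.1315,.126,.1463): print(z,(proj(s,[.552,.299+.03 if z>.13 else .299+.024,z])-[210,180])*[4,3.75])
```

```text
12.75 [0.55119612 0.29885993 0.13204967] [ 1.87371559e+00 -2.52116302e+00 -2.31759518e-04] [ 0.10916604  0.04640047 -1.40903623]
0.1315 [129.14412094 344.0349222 ]
0.126 [132.72132429 342.31691974]
0.1463 [127.05459873 321.35421821]
```

View pics/m8.png

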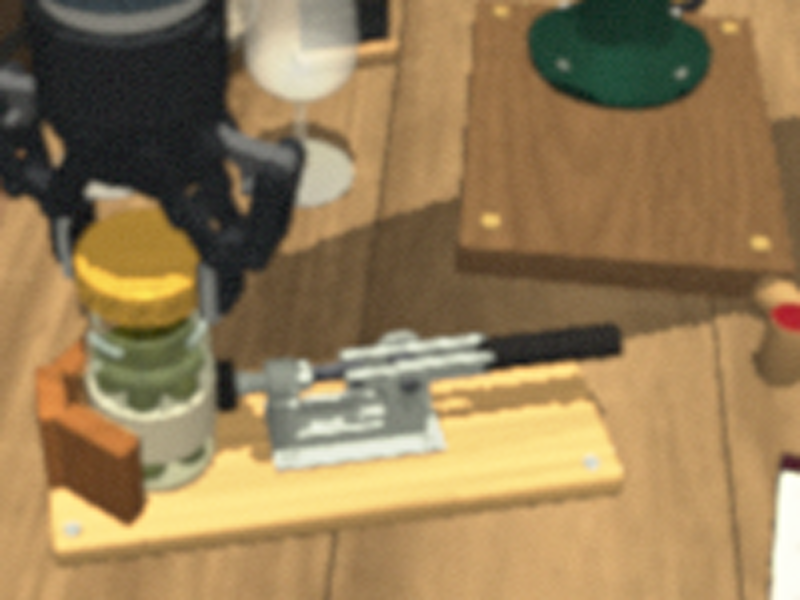

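The lid is level over the jar, its lower edge at y≈325 against a prediction of 321–325 for 2 cm above the rim. The jar and the locked handle haven't moved.

```bash
python3 -c "
from rig import arm
print(arm.job_done())"
```

```text
the job is handed in; nothing more can be done
None
```

I've handed the job in: the clamp is locked, the lid was turned about 57° and lifted straight off, and the gripper holds it level about 2 cm above the jar's rim. The jar is still in the clamp, and no glass or bowl was touched.

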